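Snap the loaf dish shut

TASK

The lid of the glass loaf dish is clipped at both ends, but the two tabs along its long sides still stand open: with the fingertips, fold each of them down over the rim and press it in until it snaps beneath the glass lip and stays shut. Only touch and push: press firmly but not hard, do not lift, tip or shove the dish from its place, and leave the end tabs clipped and the bowl, measuring cup and coaster where they stand.

Things in the scene. Friction and masses are not known exactly. Their poses are not given: they have to be found in the camera images.
- dish: loose glass loaf dish (1.7 to 2.2 kg, loaf inside) under a flat grey plastic lid. Origin: centre of its underside; x across the dish (front tab at -x, back tab at +x), y along it, z up. Glass rim 142 (x) by 242 mm (y), top 66 mm and rounded lower edge (the retaining lip) 59 mm above the origin. Lid top 73 mm, its raised border 77 mm. On a 3 mm dark non-slip mat: slides at 14 N or more
- front_tab_hinge (a point): middle of the front tab's hinge line, fixed on the lid's edge: 62 mm towards -x of the dish's centre, 74.5 mm above the dish's underside; the hinge line runs along the dish's y
- back_tab_hinge (a point): middle of the back tab's hinge line, the mirror image on the +x side
- front_tab_edge (a point): middle of the front tab's free edge, on its outer face; moves with the tab. The tab is a grey plastic plate 90 mm wide (along the hinge), 2.5 mm thick. Shut, its flat outer face is upright, 12.5 mm outside the hinge line, from 1.5 mm above that line to 31 mm below it. Open, it sticks out past the rim, level or pointing somewhat up or down
- back_tab_edge (a point): middle of the back tab's free edge, on its outer face; the tab is the mirror image of the front one
- front_tab (a joint): angle of the front tab (rad): 0 fully home, hanging upright; 1.57 out level; starts 1.3 to 2.05. A hook bar inside it meets the glass lip at about 0.57, rides over it with about 7 N at the lower edge along the tab's swing (down and in; a level push on the slanted tab binds and slides the dish), snaps under it below 0.25, stays at 0.05 to 0.09. Let go sooner, it springs open; 3 N out unclips it
- back_tab (a joint): angle of the back tab, the same as the front tab on the +x side, and counted the same way (grows as it opens)
- left_tab (a joint): angle of the tab at the +y end (60 mm wide, hinge line 112 mm from the dish's centre, otherwise the same): already clipped, about 0.06
- right_tab (a joint): angle of the tab at the -y end, like the left one: already clipped, about 0.06
- bowl: small yellow silicone pinch bowl, rim 84 mm across, 36 mm high; origin at the centre of its underside; bystander
- cup: steel measuring cup, 74 mm across, 50 mm high, with a flat handle at the rim reaching 120 mm from its axis along its own +x; origin at the centre of its underside; bystander
- coaster: round bamboo coaster, 92 mm across, 9 mm thick; origin at the centre of its underside; bystander

How it is judged:
By the outcome, as a careful person would: the job done as asked, in the order asked, and still so for the second after the job is handed in, with the robot touching nothing.
It also fails if it takes over 48 s, if anything falls off the work surface, if the arm or the gripper's body presses on something with over 40 N, if the wrist force passes 120 N, or if a joint passes its speed limit or range.

ROBOT

A 6-joint arm with a two-finger parallel gripper is mounted at the origin on the work surface. World frame = base frame: x ahead of the robot, y to its left, z up, the work surface at z = 0. Lengths are in m, angles in rad, forces in N, time in s.
With the tool pointing down it reaches from about 0.35 to 0.775 m from the base axis. Payload 5.5 kg.
Tool frame: the origin (TCP) lies between the finger pads; the fingertips stand 22 mm ahead of it and the grasp point (between the pads) lies 3 mm ahead of it (env.finger_overhang is the distance from the TCP to the fingertips, in m); y points along the fingers, x is the direction in which the jaws open and shut, and the axes are right-handed (so a half turn about y gives the same grasp; the last joint's range is limited). The gripper opens to 85 mm and grips with 20 to 120 N. Pads are 22 mm wide; open, the fingers measure 114 mm over their backs; the gripper's body (76 mm by 85 mm) begins 54 mm behind the grasp point. The pads swing forward as they close: fully open they stand 13 mm farther back than shut.
Start: joints at [-1.36, 0.313, 0.046, 1.304, 0, 1.431], TCP at [0.198, -0.54, 0.253] pointing down, gripper open.
Joint ranges: [-2.76, 2.76], [-0.86, 1.69], [-1.03, 1.26], [-2.2, 2.34], [-1.47, 1.5], [-3.14, 3.14]. Speed limits (rad/s): [2.57, 2.57, 3.14, 3.14, 3.14, 3.14].

INTERFACE

Orientations are given as a unit quaternion [w, x, y, z].
In Python, from workcell import monitor, cams, job, env gives the robot as it stands.
- The arm moves only by the tool drive_tool, never from a script. Its argument "plan" is text: rows parted by semicolons, each of 7 numbers parted by spaces: the opening, from -1 (shut) to 1 (fully open), then the shift along the tool's x, y, z in mm, then the turn, a rotation vector about the tool's x, y, z in degrees. In form: gripper x y z rx ry rz; .... A call has 1 to 8 rows; each row shifts and turns the pose as measured when the row begins, along the tool's axes as they then stand; what a row does not reach is not made up. A row lasts 1/8 s, in which the tool goes at most 62.5 mm and 10.7 degrees, less where a joint would pass 70% of its speed; a pose out of reach is approached as far as the arm can. A call is refused whole if a number of a shift passes 62.5 or a number of a turn 10.7, either way. A call with a gripper value outside its range is refused whole. The fingers move at their own pace and stop on an object; "grip_force" is the grip in N (left out, the last holds). Time passes only in rows, so rows that do not move let the fingers close. It gives the time, the measured TCP pose, the force and the opening at its end, in the units of the state.
- monitor.get_state(): the state, without advancing time (a new reading comes with each control period).
- cams.read_camera(name): name is "scene" or "top" or "wrist"; returns (picture, depth): 420x560x3 uint8, red, green, blue; 420x560 float32, m along the optical axis (not along the pixel's ray), 0 where there is no reading.
- cams.calibration(name): a dict with "fx", "fy", "cx", "cy" (pixels), "R" (3x3) and "t" (3): a world point X has camera coordinates R X + t. Camera axes: x right, y down, z forward; pixel columns grow to the right and rows downward; lengths in m; the calibration is good to about 2 mm. A picture is of the moment at which its call begins: read the wrist's pose just before it. calibration takes no time and is no camera call; for the wrist camera it gives the pose at the moment of the call.
- job.hand_in(): hands the job in, once; it reports no verdict.
The state is a dict: "clock": time; "joint_pos": joint angles; "qvel": joint speeds; "tau": joint torques, N m; "tcp_pos": TCP position; "orientation": TCP orientation; "wrist_force": force on the tool from outside, world axes, zero at the start; "ft_torque": the same for the moment, N m; "finger_gap": finger opening in m.
Only numpy, scipy, OpenCV 4.12 (cv2) and the standard library are available. Lean on these libraries where they do the work, as an engineer would, in place of code of your own. Each camera call takes 0.05 s, during which the arm holds its last target.

## Working session

There is one attempt and no reset: what is moved stays moved. The work goes in short steps, Python scripts to look and compute and a tool call to move; the robot and the scene stay as the last step left them, time stands still between calls to the robot, and variables do not carry over. Pictures are saved under pics/ and viewed, and the job is handed in when it is done.

Besides the shell and the picture viewer there is one more tool, called as name(argument=value, ...) on one line, values as JSON. drive_tool: Moves the arm, as the interface text tells. Its arguments: {"type":"object","properties":{"plan":{"type":"string"},"grip_force":{"type":"number"}},"required":["plan"]}

```bash
ls; mkdir -p pics; python3 - <<'E'
from workcell import monitor,cams,job,env
import cv2,numpy as np
s=monitor.get_state();print(s)
print(env.finger_overhang)
for n in ("scene","top"):
    p,d=cams.read_camera(n);cv2.imwrite(f"pics/{n}0.png",p[:,:,::-1]);np.savez(f"{n}0.npz",p=p,d=d);c=cams.calibration(n);print(n,c)
    np.savez(f"{n}c.npz",**c)
E
```

```text
pics
{'clock': 0.0, 'joint_pos': array([-1.35959711e+00,  3.14028222e-01,  4.49990089e-02,  1.30359046e+00,
       -8.73383013e-06,  1.43115565e+00]), 'qvel': array([-0.00013684, -0.00053237,  0.00051569, -0.0020439 ,  0.00021055,
       -0.00021588]), 'tau': array([ 2.36393746e-03, -4.80626321e+01,  2.98532599e+01,  1.95713982e-02,
        1.48966856e-04, -4.84803984e-07]), 'tcp_pos': array([ 0.19748962, -0.53953376,  0.25240119]), 'orientation': array([ 0.58002424, -0.57915028,  0.40553963, -0.40459171]), 'wrist_force': array([0.65734678, 0.26783039, 0.96604493]), 'ft_torque': array([0.01903646, 0.03510528, 0.09396122]), 'finger_gap': 0.08529941773410267}
0.022
scene {'fx': 421.39487612973994, 'fy': 421.39487612973994, 'cx': 279.55681370658135, 'cy': 207.74339523712493, 'R': array([[-0.35276725,  0.93567984, -0.00764828],
       [ 0.56655891,  0.20708295, -0.79757611],
       [-0.74469206, -0.28569193, -0.60316984]]), 't': array([ 0.17696854, -0.28658876,  1.25606225])}
top {'fx': 436.45955232350144, 'fy': 436.45955232350144, 'cx': 292.71720061340284, 'cy': 201.14367884487493, 'R': array([[-0.01112377, -0.99989154,  0.00965207],
       [-0.99932723,  0.01077909, -0.03505558],
       [ 0.03494774, -0.01003552, -0.99933875]]), 't': array([0.0413014 , 0.56046049, 0.9688587 ])}
```

View pics/scene0.png

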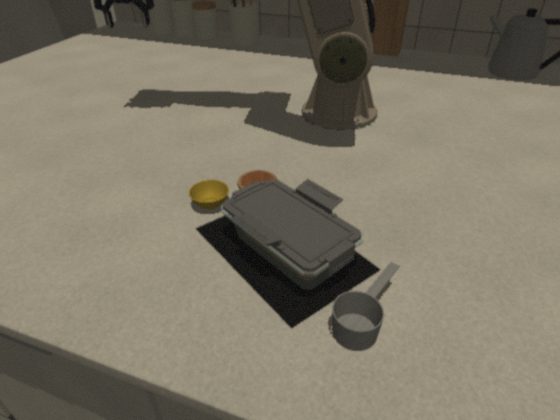

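View pics/top0.png

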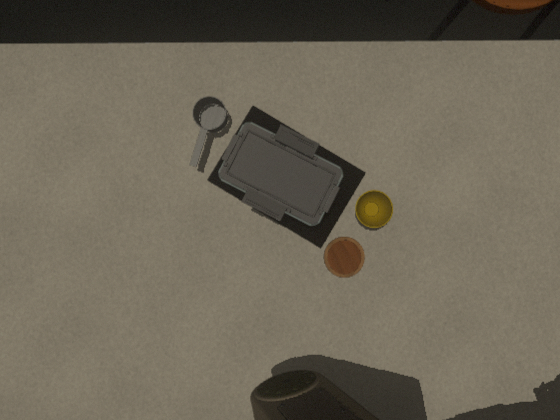

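```bash
cat > h.py <<'E'
import numpy as np,cv2
def load(n):
    a=np.load(n+"0.npz");c=dict(np.load(n+"c.npz"));return a['p'],a['d'],c
def world(d,c):
    v,u=np.mgrid[:d.shape[0],:d.shape[1]]
    P=np.stack([(u-c['cx'])/c['fx']*d,(v-c['cy'])/c['fy']*d,d],-1)
    return (P-c['t'])@c['R']
def ray(uv,c,z):
    r=np.array([(uv[0]-c['cx'])/c['fx'],(uv[1]-c['cy'])/c['fy'],1])@c['R'];o=-c['R'].T@c['t']
    return o+r*(z-o[2])/r[2]
E
python3 - <<'E'
from h import *
p,d,c=load("top")
W=world(d,c);z=W[...,2]
print("table",np.median(z[300:340,50:200]))
cv2.imwrite("pics/topz.png",cv2.resize(p[90:290,180:410,::-1],None,fx=3.4,fy=3,interpolation=cv2.INTER_CUBIC)if 0 else cv2.convertScaleAbs(cv2.resize(p[95:285,180:400,::-1],None,fx=3.1,fy=3.1,interpolation=cv2.INTER_CUBIC),alpha=2))
h=cv2.applyColorMap(np.clip(z[95:285,180:400]*2000,0,255).astype(np.uint8),cv2.COLORMAP_JET)
cv2.imwrite("pics/toph.png",cv2.resize(h,None,fx=3.1,fy=3.1,interpolation=0))
p,d,c=load("scene");
cv2.imwrite("pics/scz.png",cv2.convertScaleAbs(cv2.resize(p[160:350,180:410,::-1],None,fx=3.1,fy=3.1,interpolation=cv2.INTER_CUBIC),alpha=2))
E
```

```text
table -0.001540438195763146
```

View pics/topz.png

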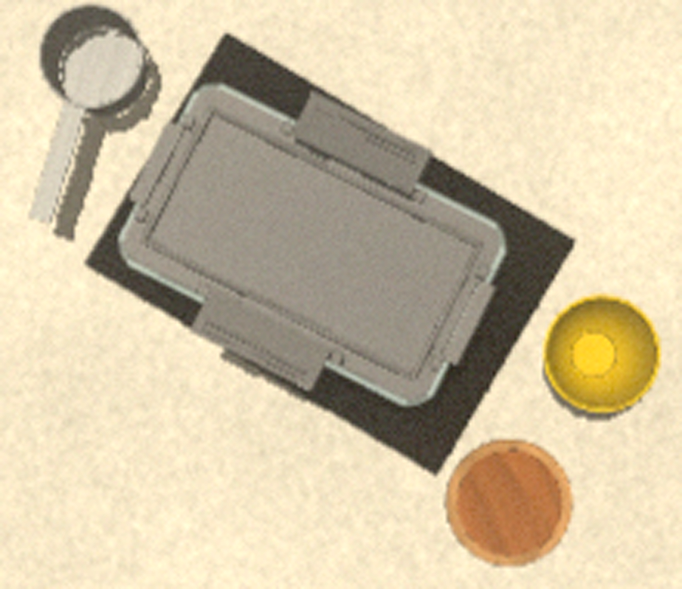

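View pics/toph.png

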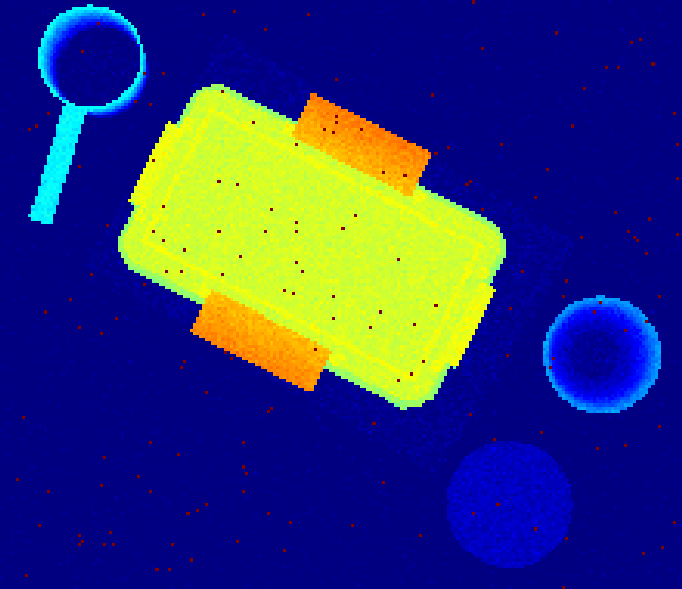

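View pics/scz.png

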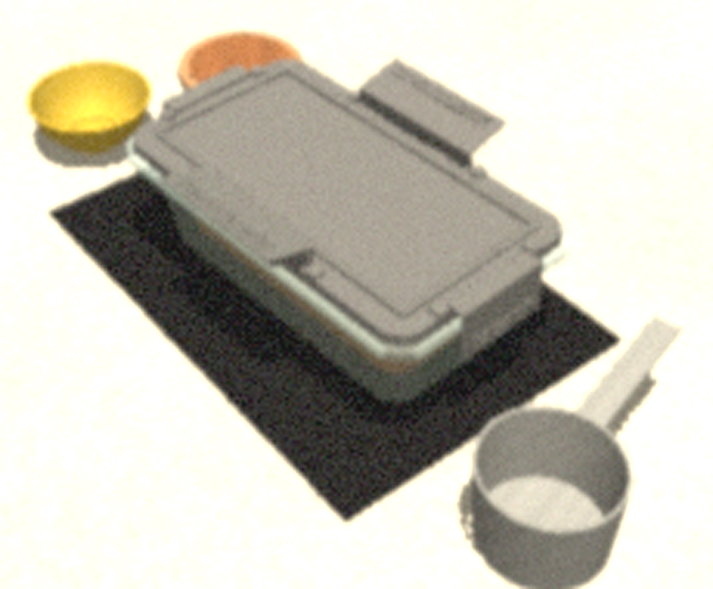

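```bash
cat > m.py <<'E'
from h import *
p,d,c=load("top")
W=world(d,c);W[...,2]+=0.0015
z=W[...,2].copy()
m=((z>0.06)&(z<0.16)).astype(np.uint8);m[:90]=0;m[290:]=0;m[:,:180]=0;m[:,400:]=0
m=cv2.morphologyEx(m,cv2.MORPH_OPEN,np.ones((3,3)))
P=W[m>0]
lid=P[(P[:,2]<0.083)]
r=cv2.minAreaRect((lid[:,:2]*1000).astype(np.float32));print(r)
# direction by PCA-ish of long dimension
ang=np.deg2rad(r[2]); 
ex=np.array([np.cos(ang),np.sin(ang)]); 
if r[1][0]>r[1][1]: ex=np.array([-ex[1],ex[0]])
if ex[0]<0: ex=-ex
ey=np.array([-ex[1],ex[0]])
C=np.array(r[0])/1000
print("ex",ex,"yaw",np.degrees(np.arctan2(ex[1],ex[0])),C)
L=np.c_[(P[:,:2]-C)@np.c_[ex,ey],P[:,2]]*1000
for lo in range(-110,110,6):
    s=L[(L[:,0]>=lo)&(L[:,0]<lo+6)&(abs(L[:,1])<35)]
    if len(s): print(lo+3,len(s),np.round(np.median(s[:,2]),1), np.round(np.percentile(s[:,0],[0,100]),1))
for sg in(-1,1):
    t=L[(L[:,0]*sg>82)]; print("tab y",np.percentile(t[:,1],[1,99]),"x",np.percentile(t[:,0],[1,99]))
s=L[abs(L[:,0])<60];print("ylen",np.percentile(s[:,1],[0.5,99.5]))
for y in (-100,-90,-80,80,90,100):
    s=L[abs(L[:,1]-y)<4];print(y,s[:,0].min(),s[:,0].max())
for col,lo,hi in(("bowl",(340,180),(400,235)),("coaster",(315,230),(370,285)),("cup",(185,90),(235,175))):
    q=W[lo[1]:hi[1],lo[0]:hi[0]].reshape(-1,3);q=q[(q[:,2]>0.005)&(q[:,2]<.1)];print(col,q.min(0),q.max(0))
E
python3 m.py
```

```text
((617.2247924804688, 61.774986267089844), (248.56927490234375, 141.78977966308594), 62.42949295043945)
ex [ 0.88644194 -0.4628398 ] yaw -27.570507049560547 [0.61722479 0.06177499]
-89 60 96.5 [-89.2 -86. ]
-83 95 95.6 [-86. -80.]
-77 105 93.8 [-80.  -74.1]
-71 95 92.4 [-73.6 -68. ]
-65 102 90.7 [-68.  -62.2]
-59 90 89.2 [-61.7 -56.4]
-53 101 76.5 [-55.9 -50. ]
-47 94 77.1 [-50.  -44.2]
-41 93 76.0 [-43.7 -38.1]
-35 98 76.2 [-38.  -32.1]
-29 92 76.0 [-32.  -26.3]
-23 98 76.2 [-25.9 -20. ]
-17 92 76.0 [-19.9 -14.1]
-11 96 76.3 [-14.   -8.1]
-5 97 75.8 [-7.9 -2. ]
1 90 75.9 [-1.9  3.7]
7 93 75.9 [ 4. 10.]
13 95 75.9 [10.1 15.8]
19 90 76.5 [16.  21.8]
25 98 75.9 [22.1 28. ]
31 92 76.1 [28. 34.]
37 94 76.1 [34.2 40. ]
43 96 76.1 [40.2 45.9]
49 98 78.5 [46. 52.]
55 97 76.3 [52.1 58. ]
61 124 89.5 [58. 64.]
67 102 91.9 [64.  69.9]
73 102 93.9 [70.1 75.9]
79 101 95.8 [76. 82.]
85 101 97.4 [82.1 87.8]
91 9 96.3 [88.1 88.8]
tab y [-44.03158079  42.73956914] x [-89.18735954 -82.30939901]
tab y [-42.11583447  42.53306772] x [82.07062993 88.75270923]
ylen [-122.05703561  121.44278043]
-100 -70.86277059813646 70.89485307917477
-90 -70.01596326500008 70.87482857943004
-80 -70.07794346569348 70.48405345269663
80 -70.19030997249115 70.73086768251875
90 -70.25230615266393 70.32950309885524
100 -70.31602711855142 69.03688523023314
bowl [ 0.4852571  -0.18472742  0.00500572] [ 0.60765473 -0.06502007  0.06681396]
coaster [ 0.37629038 -0.13338304  0.0050055 ] [ 0.49563553 -0.01416685  0.01557009]
cup [0.61642817 0.15696276 0.0050282 ] [0.78981629 0.25889883 0.08283581]
```

```bash
cat > k.py <<'E'
import numpy as np,sys
from scipy.spatial.transform import Rotation as Ro
from workcell import monitor
C=np.array([0.6172,0.0618]);yaw=np.deg2rad(-27.57)
ex=np.array([np.cos(yaw),np.sin(yaw),0]);ey=np.array([-ex[1],ex[0],0])
O=np.array([C[0],C[1],0.003]);D=np.c_[ex,ey,[0,0,1]]
def st(v=1):
    s=monitor.get_state();q=s['orientation'];R=Ro.from_quat([q[1],q[2],q[3],q[0]]).as_matrix()
    tip=s['tcp_pos']+R[:,2]*0.022
    t=D.T@(tip-O)*1000
    if v:
        print("t",round(s['clock'],2),"tip in dish mm",t.round(1),"F dish",(D.T@s['wrist_force']).round(1),"gap",round(s['finger_gap'],4),"q",s['joint_pos'].round(2))
        print("tool axes in dish:\n",(D.T@R).round(3))
    return s,R,t
def go(target):
    s,R,t=st()
    print("tool shift mm",(R.T@D@(np.array(target)-t)).round(1))
E
python3 - <<'E'
from k import *
go([-100,0,120])
s,R,t=st(0)
# desired: tool z down, tool x along +-ey
for sg in(1,-1):
    X=ey*sg;Z=np.array([0,0,-1.]);T=np.c_[X,np.cross(Z,X),Z]
    print(sg,np.degrees(Ro.from_matrix(R.T@T).as_rotvec()).round(1))
E
```

```text
t 0.1 tip in dish mm [ -78.9 -711.1  249.5] F dish [-0.2  0.2 -0.1] gap 0.0856 q [-1.36  0.31  0.05  1.3  -0.    1.43]
tool axes in dish:
 [[ 0.739 -0.001  0.673]
 [-0.673  0.001  0.739]
 [-0.002 -1.     0.   ]]
tool shift mm [-494.2  130.4  511.4]
1 [-43.9 -99.1 -99.1]
-1 [-84.3  37.3  37.2]
```

```bash
python3 - <<'E'
from workcell import monitor,cams
import cv2
from k import *
c=cams.calibration("wrist");print(c['R'].round(3), (-c['R'].T@c['t']).round(3))
p,d=cams.read_camera("wrist");cv2.imwrite("pics/w0.png",p[:,:,::-1])
s=monitor.get_state();print(s['tcp_pos'],s['orientation'])
E
```

```text
[[ 0.344 -0.939 -0.001]
 [-0.888 -0.325  0.325]
 [-0.306 -0.111 -0.946]] [ 0.276 -0.51   0.374]
[ 0.19751955 -0.53966534  0.25262665] [ 0.57989835 -0.5792514   0.40542535 -0.4047419 ]
```

View pics/w0.png

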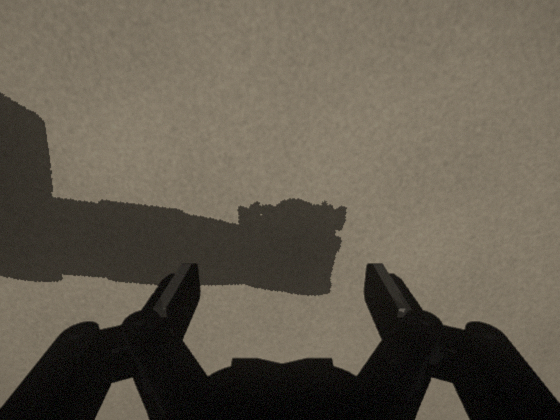

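```bash
sed -i 's/R\[:,2\]\*0.022/R[:,1]*0.022/' k.py; cat >> k.py <<'E'
def rot(sg=-1):
    s,R,t=st(0)
    X=ey*sg;Y=np.array([0,0,-1.]);T=np.c_[X,Y,np.cross(X,Y)]
    print("rot",sg,np.degrees(Ro.from_matrix(R.T@T).as_rotvec()).round(1))
E
python3 - <<'E'
from k import *
go([-104,0,125]);rot(1);rot(-1)
E
```

```text
t 0.15 tip in dish mm [ -93.7 -727.4  227.6] F dish [-0.9  0.2  0.1] gap 0.0851 q [-1.36  0.31  0.05  1.3   0.    1.43]
tool axes in dish:
 [[ 0.739 -0.001  0.673]
 [-0.673  0.001  0.739]
 [-0.001 -1.     0.   ]]
tool shift mm [-497.3  103.4  530.7]
rot 1 [-1.000e-01 -1.323e+02 -0.000e+00]
rot -1 [ 0.  47.7 -0.1]
```

drive_tool(plan="-1 0 0 0 0 -10.5 0; -1 0 0 0 0 -10.5 0; -1 0 0 0 0 -10.5 0; -1 0 0 0 0 -10.5 0; -1 0 0 0 0 -10.5 0; -1 0 0 0 0 -10.5 0; -1 0 0 0 0 -10.5 0; -1 0 0 0 0 -10.5 0", grip_force=60)

```text
clock: 1.15
tcp_pos: [0.1971, -0.5378, 0.2492]
orientation: [0.703, -0.697, -0.099, 0.1]
wrist_force: [0.3, -0.1, 0.3]
finger_gap: -0.0001
```

```bash
python3 - <<'E'
from k import *
go([-104,0,150]);rot(1);rot(-1)
E
```

```text
t 1.15 tip in dish mm [ -95.  -725.8  224.2] F dish [ 0.3 -0.   0.3] gap -0.0001 q [-1.36  0.32  0.04  1.3  -0.   -0.07]
tool axes in dish:
 [[ 0.723 -0.005 -0.691]
 [ 0.691  0.006  0.723]
 [ 0.001 -1.     0.008]]
tool shift mm [495.1  79.  530.1]
rot 1 [ -0.4 -46.3   0.2]
rot -1 [ -0.3 133.7  -0.5]
```

drive_tool(plan="-1 41 0 44 0 0 0; -1 41 0 44 0 0 0; -1 41 0 44 0 0 0; -1 41 0 44 0 0 0; -1 41 0 44 0 0 0; -1 41 0 44 0 0 0; -1 41 0 44 0 0 0; -1 41 0 44 0 0 0")

```text
clock: 2.15
tcp_pos: [0.4183, -0.0997, 0.2501]
orientation: [0.704, -0.697, -0.097, 0.096]
wrist_force: [1.3, -1.2, 0.0]
finger_gap: -0.0001
```

```bash
python3 - <<'E'
from k import *
go([-104,0,150]);rot(1)
E
```

```text
t 2.15 tip in dish mm [-101.6 -235.   225.1] F dish [ 1.7 -0.5  0. ] gap -0.0001 q [-0.43  0.04 -0.3   1.24  0.01  0.87]
tool axes in dish:
 [[ 0.728 -0.005 -0.685]
 [ 0.685  0.008  0.728]
 [ 0.002 -1.     0.009]]
tool shift mm [159.2  77.  172.1]
rot 1 [ -0.4 -46.7   0.3]
```

drive_tool(plan="-1 40 10 43 0 0 0; -1 40 10 43 0 0 0; -1 40 10 43 0 0 0; -1 38 10 42 0 0 0; -1 0 0 0 0 -10.5 0; -1 0 0 0 0 -10.5 0; -1 0 0 0 0 -10.5 0; -1 0 0 0 0 -10.5 0")

```text
clock: 3.15
tcp_pos: [0.5269, 0.1215, 0.2083]
orientation: [0.619, -0.613, -0.348, 0.347]
wrist_force: [-0.9, -0.6, -0.2]
finger_gap: 0.0001
```

```bash
python3 - <<'E'
from k import *
go([-98.5,0,100]);rot(1)
E
```

```text
t 3.15 tip in dish mm [-107.8   11.2  183.3] F dish [-0.5 -1.  -0.2] gap 0.0001 q [ 0.07  0.26 -0.13  1.18  0.01  0.62]
tool axes in dish:
 [[ 0.062 -0.005 -0.998]
 [ 0.998  0.006  0.062]
 [ 0.006 -1.     0.006]]
tool shift mm [-11.1  83.2 -10.5]
rot 1 [-0.3 -3.6  0.3]
```

drive_tool(plan="-1 -5 30 -6 0 -3.6 0; -1 -6 30 -6 0 0 0; -1 0 15 0 0 0 0; -1 0 0 0 0 0 0")

```text
clock: 3.65
tcp_pos: [0.5318, 0.1068, 0.1312]
orientation: [0.607, -0.601, -0.369, 0.367]
wrist_force: [-0.1, 0.2, -0.2]
finger_gap: -0.0001
```

```bash
cat > shot.py <<'E'
import sys,cv2
from workcell import cams
from k import *
n=sys.argv[1]
go([-95,0,98]);rot(1)
p,d=cams.read_camera("scene");a=cv2.resize(p[140:330,190:400,::-1],None,fx=2.4,fy=2.4,interpolation=cv2.INTER_CUBIC)
p,d=cams.read_camera("wrist");b=cv2.resize(p[:,:,::-1],None,fx=.6,fy=.6)
H=max(a.shape[0],b.shape[0]);pad=lambda i:cv2.copyMakeBorder(i,0,H-i.shape[0],0,0,cv2.BORDER_CONSTANT)
i=cv2.convertScaleAbs(np.hstack([pad(a),pad(b)]),alpha=1.8);i=i[:,:];cv2.imwrite(f"pics/{n}.png",cv2.resize(i,(800,int(i.shape[0]*800/i.shape[1]))))
E
python3 shot.py f1
```

```text
t 3.65 tip in dish mm [-96.7   0.5 106.2] F dish [-0.2  0.2 -0.2] gap -0.0001 q [ 0.05  0.32 -0.25  1.    0.01  0.52]
tool axes in dish:
 [[-0.005 -0.006 -1.   ]
 [ 1.     0.006 -0.005]
 [ 0.006 -1.     0.006]]
tool shift mm [-0.5  8.1 -1.7]
rot 1 [-0.3  0.3  0.4]
```

View pics/f1.png

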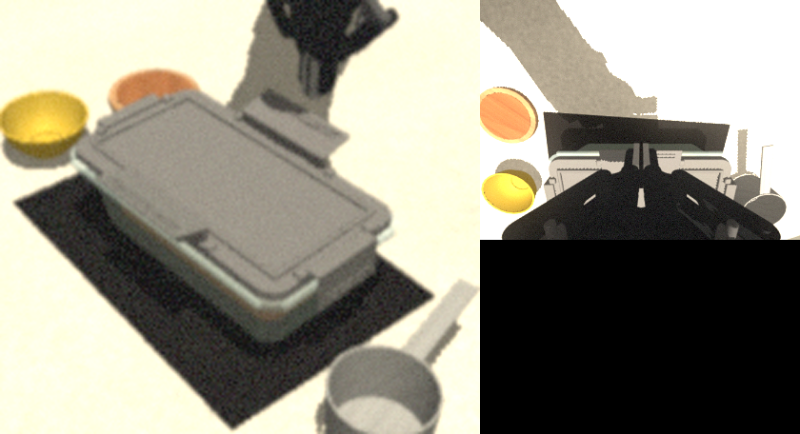

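drive_tool(plan="-1 0 6 -2 0 0 0; -1 0 6 0 0 0 0; -1 0 5 0 0 0 0; -1 0 5 0 0 0 0; -1 0 0 0 0 0 0")

```text
clock: 4.38
tcp_pos: [0.5363, 0.1068, 0.1117]
orientation: [0.605, -0.602, -0.371, 0.365]
wrist_force: [1.0, -0.1, 0.8]
finger_gap: -0.0003
```

```bash
python3 shot.py f2
```

```text
t 4.38 tip in dish mm [-92.5   2.6  86.7] F dish [0.9 0.4 0.8] gap -0.0003 q [ 0.05  0.34 -0.28  0.95  0.01  0.52]
tool axes in dish:
 [[-0.006  0.    -1.   ]
 [ 1.     0.01  -0.006]
 [ 0.01  -1.    -0.   ]]
tool shift mm [ -2.5 -11.4   2.5]
rot 1 [0.  0.3 0.6]
```

View pics/f2.png

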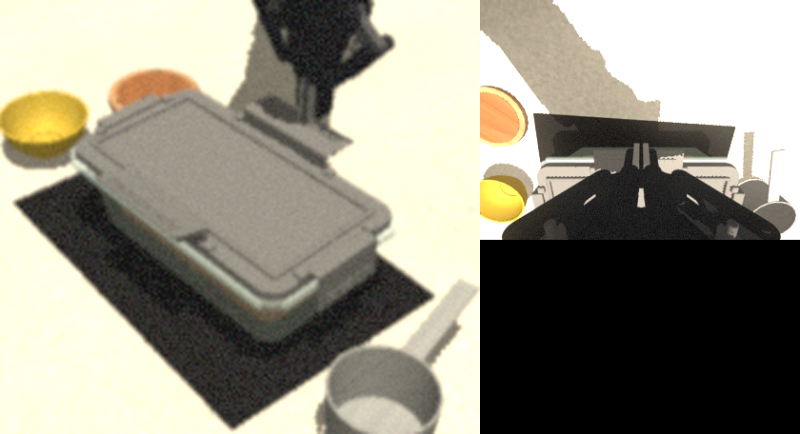

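drive_tool(plan="-1 -1 4 4 0 0 0; -1 -1 5 4 0 0 0; -1 0 4 0 0 0 0; -1 0 4 0 0 0 0; -1 0 0 0 0 0 0")

```text
clock: 5.1
tcp_pos: [0.5283, 0.109, 0.0943]
orientation: [0.605, -0.602, -0.372, 0.365]
wrist_force: [-1.3, 0.5, 0.0]
finger_gap: 0.0
```

```bash
python3 shot.py f3
```

```text
t 5.1 tip in dish mm [-100.6    0.9   69.3] F dish [-1.3 -0.1  0. ] gap 0.0 q [ 0.05  0.34 -0.32  0.9   0.01  0.53]
tool axes in dish:
 [[-0.006  0.002 -1.   ]
 [ 1.     0.011 -0.006]
 [ 0.011 -1.    -0.002]]
tool shift mm [ -0.6 -28.7  -5.6]
rot 1 [0.1 0.3 0.6]
```

View pics/f3.png

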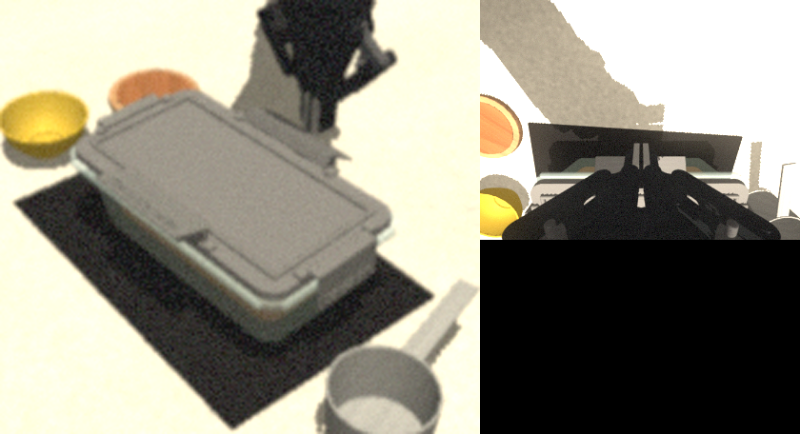

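```bash
cat > w.py <<'E'
import sys,cv2
from workcell import cams
p,d=cams.read_camera("wrist");cv2.imwrite(f"pics/{sys.argv[1]}.png",cv2.resize(cv2.convertScaleAbs(p[180:400,80:480,::-1],alpha=2.5),None,fx=2,fy=2,interpolation=cv2.INTER_CUBIC))
E
python3 w.py w3
```

```text
(no output)
```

View pics/w3.png

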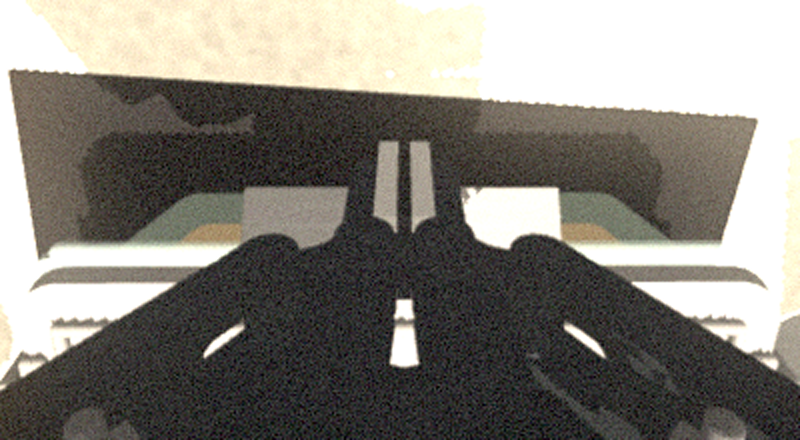

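drive_tool(plan="-1 0 4 -1 0 0 0; -1 0 4 -1.5 0 0 0; -1 0 2 -1.5 0 0 0")

```text
clock: 5.62
tcp_pos: [0.5317, 0.1073, 0.0841]
orientation: [0.605, -0.602, -0.372, 0.365]
wrist_force: [-1.0, 0.8, 1.3]
finger_gap: 0.0
```

```bash
python3 -c "
from k import *
st()"; python3 w.py w4
```

```text
t 5.62 tip in dish mm [-96.8   1.   59.1] F dish [-1.3  0.2  1.3] gap 0.0 q [ 0.05  0.36 -0.33  0.88  0.01  0.52]
tool axes in dish:
 [[-0.006  0.001 -1.   ]
 [ 1.     0.011 -0.006]
 [ 0.011 -1.    -0.001]]
```

View pics/w4.png

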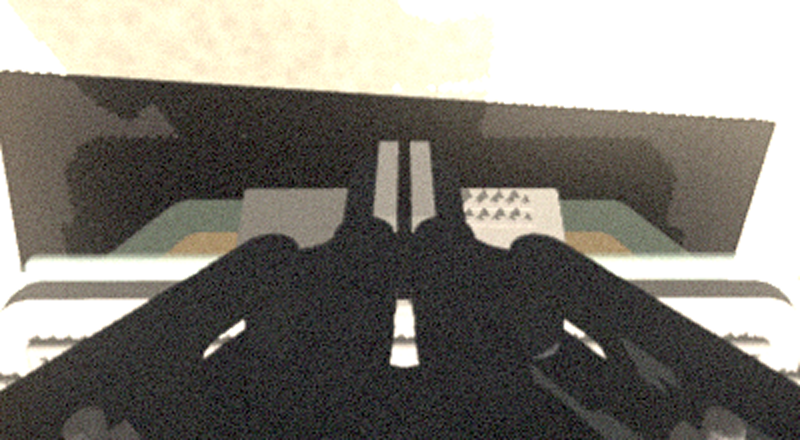

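drive_tool(plan="-1 0 2.5 -2 0 0 0; -1 0 2.5 -2 0 0 0")

```text
clock: 5.92
tcp_pos: [0.5342, 0.1061, 0.0794]
orientation: [0.606, -0.601, -0.371, 0.365]
wrist_force: [-5.7, 1.5, 9.7]
finger_gap: -0.0001
```

```bash
python3 -c "
from k import *
st()"
```

```text
t 5.92 tip in dish mm [-94.1   1.1  54.4] F dish [-5.7 -1.3  9.7] gap -0.0001 q [ 0.04  0.37 -0.33  0.87  0.01  0.52]
tool axes in dish:
 [[-0.006 -0.002 -1.   ]
 [ 1.     0.011 -0.006]
 [ 0.011 -1.     0.002]]
```

drive_tool(plan="-1 0 2 -2.5 0 0 0; -1 0 2 -2.5 0 0 0")

```text
clock: 6.18
tcp_pos: [0.537, 0.1046, 0.0762]
orientation: [0.607, -0.6, -0.371, 0.366]
wrist_force: [-3.8, 2.2, 4.7]
finger_gap: 0.0002
```

```bash
python3 -c "
from k import *
st()"; python3 w.py w5
```

```text
t 6.17 tip in dish mm [-91.    1.   51.2] F dish [-4.3  0.2  4.7] gap 0.0002 q [ 0.04  0.38 -0.32  0.87  0.01  0.51]
tool axes in dish:
 [[-0.007 -0.005 -1.   ]
 [ 1.     0.011 -0.007]
 [ 0.011 -1.     0.005]]
```

View pics/w5.png

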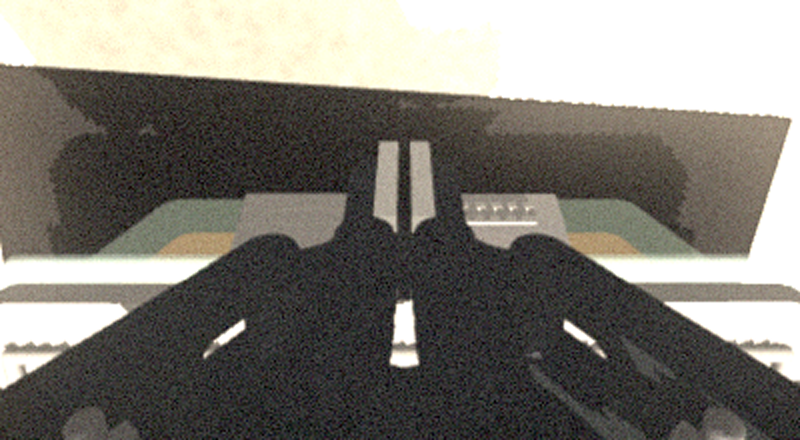

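drive_tool(plan="-1 0 1.5 -2.5 0 0 0; -1 0 1.5 -2.5 0 0 0")

```text
clock: 6.48
tcp_pos: [0.5416, 0.1021, 0.0725]
orientation: [0.607, -0.6, -0.371, 0.366]
wrist_force: [-0.8, 1.0, 1.6]
finger_gap: 0.0
```

```bash
python3 -c "
from k import *
st()"
```

```text
t 6.47 tip in dish mm [-85.8   1.   47.5] F dish [-1.2  0.5  1.6] gap 0.0 q [ 0.03  0.39 -0.31  0.87  0.01  0.51]
tool axes in dish:
 [[-0.007 -0.005 -1.   ]
 [ 1.     0.011 -0.007]
 [ 0.011 -1.     0.005]]
```

drive_tool(plan="-1 0 0 -2 0 0 0; -1 0 0 -1.5 0 0 0")

```text
clock: 6.72
tcp_pos: [0.5422, 0.1018, 0.072]
orientation: [0.609, -0.598, -0.37, 0.368]
wrist_force: [-7.7, 4.6, 8.1]
finger_gap: 0.0004
```

```bash
python3 -c "
from k import *
st()"; python3 w.py w6
```

```text
t 6.72 tip in dish mm [-85.3   1.   47. ] F dish [-9.   0.5  8.1] gap 0.0004 q [ 0.03  0.39 -0.31  0.87  0.02  0.5 ]
tool axes in dish:
 [[-0.008 -0.012 -1.   ]
 [ 1.     0.011 -0.008]
 [ 0.011 -1.     0.012]]
```

View pics/w6.png

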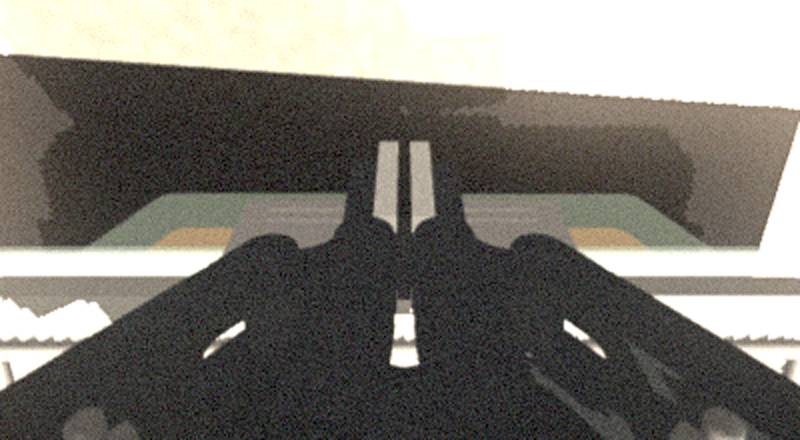

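drive_tool(plan="-1 0 0 5 0 0 0; -1 0 0 15 0 0 0; -1 0 0 15 0 0 0; -1 0 -45 10 0 0 0; -1 0 -55 0 0 0 0; -1 0 0 0 0 0 0")

```text
clock: 7.52
tcp_pos: [0.4994, 0.1221, 0.1741]
orientation: [0.608, -0.598, -0.37, 0.368]
wrist_force: [-0.2, 0.6, 1.3]
finger_gap: -0.0002
```

```bash
python3 -c "
from k import *
go([-10,0,150]);rot(1)
from workcell import cams
import cv2
for n in ('top','scene'):
    p,d=cams.read_camera(n);np.savez(n+'0.npz',p=p,d=d);cv2.imwrite('pics/'+n+'7.png',cv2.convertScaleAbs(p[:,:,::-1],alpha=1.8))
"; python3 m.py
```

```text
t 7.53 tip in dish mm [-132.6   -0.8  149.1] F dish [-0.4  0.4  1.3] gap -0.0002 q [ 0.08  0.24 -0.26  1.08  0.01  0.55]
tool axes in dish:
 [[-0.008 -0.01  -1.   ]
 [ 1.     0.01  -0.009]
 [ 0.01  -1.     0.01 ]]
tool shift mm [  -0.2   -2.1 -122.6]
rot 1 [-0.6  0.5  0.6]
((615.2135009765625, 62.65757751464844), (248.5229949951172, 145.96717834472656), 62.476707458496094)
ex [ 0.88682304 -0.46210917] yaw -27.52329254150391 [0.6152135  0.06265758]
-71 46 79.2 [-73.  -68.3]
-65 76 79.2 [-67.6 -62. ]
-59 94 76.8 [-62.  -56.1]
-53 90 75.8 [-55.5 -50.4]
-47 99 78.5 [-49.9 -44.1]
-41 95 76.2 [-44.  -38.3]
-35 93 75.9 [-37.8 -32. ]
-29 99 76.2 [-32.  -26.1]
-23 89 75.9 [-25.6 -20.4]
-17 99 76.1 [-19.9 -14. ]
-11 94 75.8 [-14.   -8.2]
-5 96 76.2 [-7.9 -2. ]
1 96 76.3 [-2.  4.]
7 91 76.1 [4.  9.7]
13 95 76.0 [10.1 16. ]
19 97 76.1 [16. 22.]
25 96 76.6 [22.3 28. ]
31 92 75.9 [28.1 34. ]
37 94 76.3 [34. 40.]
43 96 75.8 [40. 46.]
49 102 76.5 [46.  51.9]
55 87 77.4 [52.1 57.9]
61 129 87.7 [58.  63.9]
67 101 91.2 [64.  69.9]
73 101 92.5 [70.  75.9]
79 102 95.2 [76.1 81.9]
85 103 97.1 [82. 88.]
91
[... 175 characters left out ...]
e(t[:,0],[1,99]))
                                       ~~~~~~~~~~~~~^^^^^^^^^^^^^^^
    return _quantile_unchecked(
        a, q, axis, out, overwrite_input, method, keepdims, weights)
    return _ureduce(a,
                    func=_quantile_ureduce_func,
    ...<5 lines>...
                    overwrite_input=overwrite_input,
                    method=method)
    r = func(a, **kwargs)
    result = _quantile(arr,
                       quantiles=q,
    ...<2 lines>...
                       out=out,
                       weights=wgt)
    slices_having_nans = np.isnan(arr[-1, ...])
                                  ~~~^^^^^^^^^
IndexError: index -1 is out of bounds for axis 0 with size 0
```

View pics/top7.png

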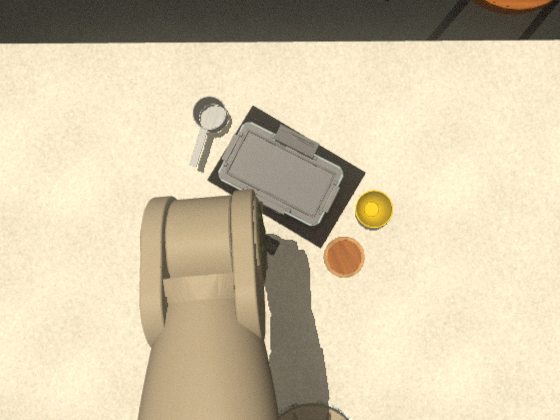

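```bash
python3 w.py w7
```

```text
(no output)
```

View pics/w7.png

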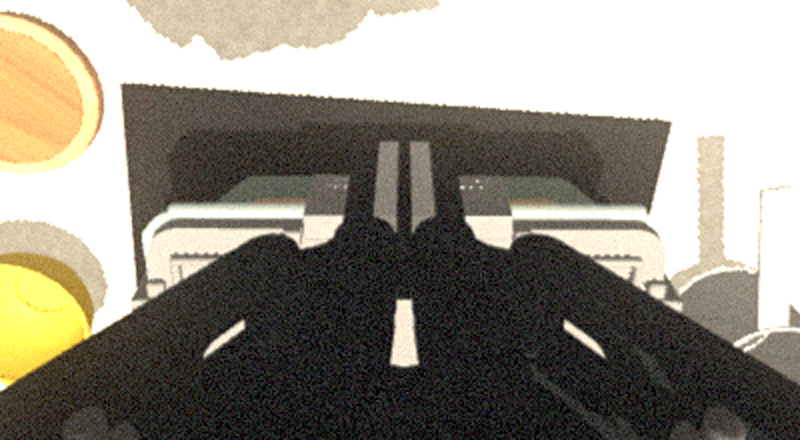

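drive_tool(plan="-1 0 0 -55 0 0 0; -1 0 0 -57 0 0 0; -1 0 0 -57 0 0 0; -1 0 0 -57 0 0 0; -1 0 15 0 0 0 0; -1 0 10 0 0 0 0; -1 0 0 0 0 0 0")

```text
clock: 8.55
tcp_pos: [0.6931, 0.0181, 0.1223]
orientation: [0.614, -0.592, -0.361, 0.378]
wrist_force: [0.2, -0.3, 0.1]
finger_gap: -0.0
```

```bash
python3 -c "
from k import *
go([95,0,104]);rot(1)
"; python3 shot.py f8
```

```text
t 8.55 tip in dish mm [86.7 -3.7 97.3] F dish [ 0.4 -0.2  0.1] gap -0.0 q [-0.09  0.63  0.22  1.2   0.01  0.38]
tool axes in dish:
 [[-0.01  -0.039 -0.999]
 [ 1.    -0.004 -0.01 ]
 [-0.003 -0.999  0.039]]
tool shift mm [ 3.6 -7.  -8.1]
rot 1 [-2.2  0.6 -0.2]
t 8.55 tip in dish mm [86.7 -3.7 97.3] F dish [ 0.4 -0.2  0.1] gap -0.0 q [-0.09  0.63  0.22  1.2   0.01  0.38]
tool axes in dish:
 [[-0.01  -0.039 -0.999]
 [ 1.    -0.004 -0.01 ]
 [-0.003 -0.999  0.039]]
tool shift mm [  5.5   6.3 181.5]
rot 1 [-2.2  0.6 -0.2]
```

View pics/f8.png

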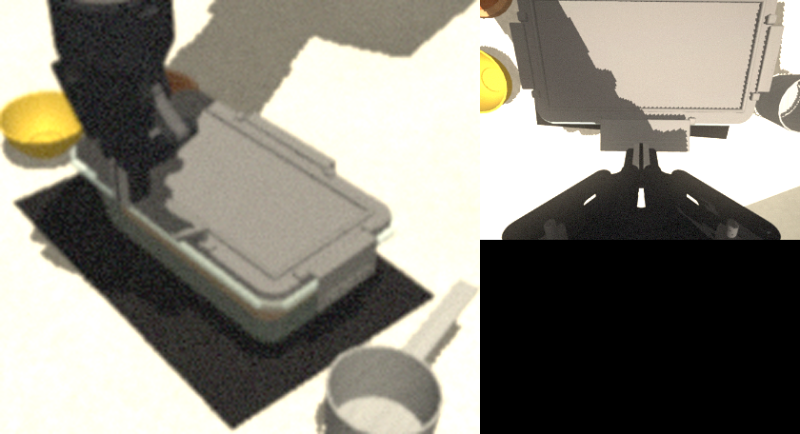

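drive_tool(plan="-1 4 -8 -8 -2.2 0 0; -1 0 0 0 0 0 0")

```text
clock: 8.9
tcp_pos: [0.7038, 0.0191, 0.1349]
orientation: [-0.6, 0.605, 0.371, -0.369]
wrist_force: [-0.2, -0.3, 1.0]
finger_gap: 0.0003
```

```bash
python3 -c "
from k import *
go([95,0,86]);rot(1)
"
```

```text
t 8.9 tip in dish mm [ 96.7   2.3 109.9] F dish [-0.  -0.4  1. ] gap 0.0003 q [-0.09  0.61  0.22  1.17 -0.    0.38]
tool axes in dish:
 [[-0.012  0.008 -1.   ]
 [ 1.    -0.001 -0.012]
 [-0.001 -1.    -0.008]]
tool shift mm [-2.2 23.9  1.9]
rot 1 [ 0.5  0.7 -0.1]
```

Same sequence as at the front, mirrored.

drive_tool(plan="-1 -2 6 2 0 0.7 0; -1 0 6 0 0 0 0; -1 0 6 0 0 0 0; -1 0 5 0 0 0 0; -1 0 0 0 0 0 0")

```text
clock: 9.52
tcp_pos: [0.7015, 0.0182, 0.1116]
orientation: [-0.602, 0.608, 0.368, -0.364]
wrist_force: [0.5, 0.2, -0.6]
finger_gap: -0.0001
```

```bash
python3 -c "
from k import *
go([101,0,69]);rot(1)
"
```

```text
t 9.53 tip in dish mm [95.1  0.3 86.6] F dish [ 0.4  0.4 -0.6] gap -0.0001 q [-0.09  0.62  0.17  1.12 -0.    0.4 ]
tool axes in dish:
 [[ 0.001  0.01  -1.   ]
 [ 1.    -0.     0.001]
 [-0.    -1.    -0.01 ]]
tool shift mm [-0.3 17.7 -5.7]
rot 1 [ 0.6 -0.  -0. ]
```

drive_tool(plan="-1 0 4 -3 0 0 0; -1 0 5 -3 0 0 0; -1 0 4 0 0 0 0; -1 0 4 0 0 0 0; -1 0 0 0 0 0 0")

```text
clock: 10.15
tcp_pos: [0.7073, 0.0151, 0.0931]
orientation: [-0.602, 0.608, 0.368, -0.365]
wrist_force: [-0.2, 0.2, -0.4]
finger_gap: 0.0
```

```bash
python3 -c "
from k import *
go([97,0,59]);rot(1)
"; python3 shot.py f9
```

```text
t 10.15 tip in dish mm [101.7   0.3  68.1] F dish [-0.3  0.1 -0.4] gap 0.0 q [-0.09  0.64  0.17  1.09 -0.    0.39]
tool axes in dish:
 [[ 0.001  0.01  -1.   ]
 [ 1.    -0.     0.001]
 [-0.    -1.    -0.01 ]]
tool shift mm [-0.3  9.1  4.8]
rot 1 [ 0.5 -0.1 -0. ]
t 10.15 tip in dish mm [101.7   0.3  68.1] F dish [-0.3  0.1 -0.4] gap 0.0 q [-0.09  0.64  0.17  1.09 -0.    0.39]
tool axes in dish:
 [[ 0.001  0.01  -1.   ]
 [ 1.    -0.     0.001]
 [-0.    -1.    -0.01 ]]
tool shift mm [ -0.5 -31.8 196.4]
rot 1 [ 0.5 -0.1 -0. ]
```

View pics/f9.png

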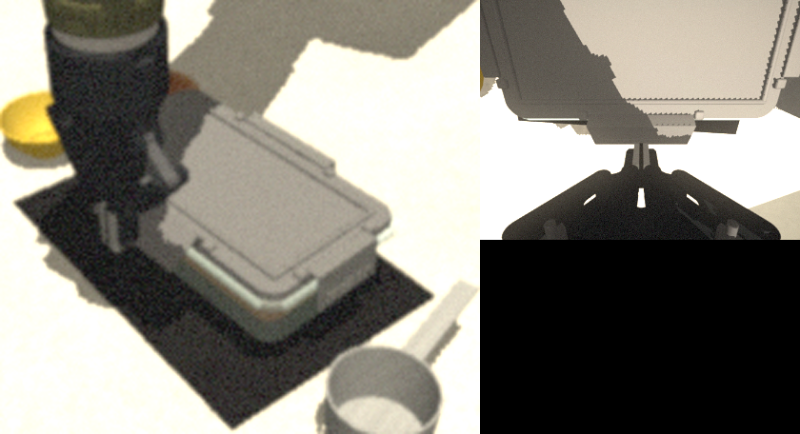

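drive_tool(plan="-1 0 4 1.5 0 0 0; -1 0 3.5 2 0 0 0; -1 0 1.5 1.5 0 0 0")

```text
clock: 10.62
tcp_pos: [0.7047, 0.0164, 0.0851]
orientation: [-0.601, 0.609, 0.369, -0.363]
wrist_force: [3.2, -1.4, 0.8]
finger_gap: -0.0001
```

```bash
python3 -c "
from k import *
st()
"; python3 w.py w10
```

```text
t 10.62 tip in dish mm [98.9  0.3 60.1] F dish [3.5 0.2 0.8] gap -0.0001 q [-0.09  0.64  0.14  1.06 -0.01  0.39]
tool axes in dish:
 [[ 0.002  0.015 -1.   ]
 [ 1.     0.     0.002]
 [ 0.    -1.    -0.015]]
```

View pics/w10.png

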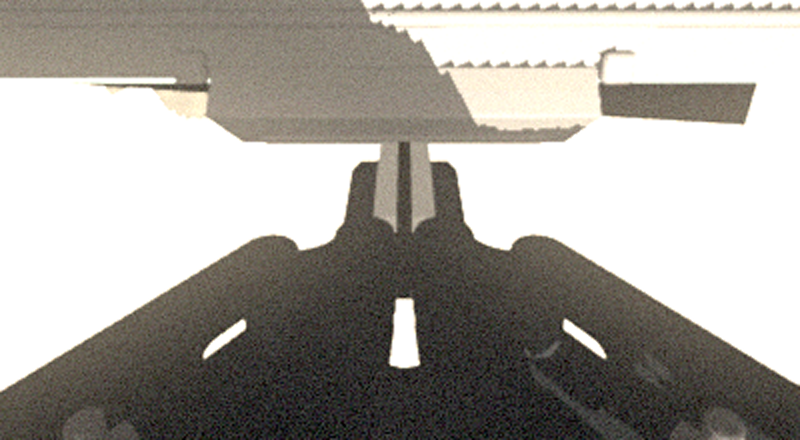

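```bash
cat > edge.py <<'E'
from workcell import cams
from h import world
from k import *
s,R,t=st()
c=cams.calibration("wrist");p,d=cams.read_camera("wrist")
W=world(d,c);L=(W-O)@D*1000
tx,tz=t[0],t[2]
for sel,nm in(((abs(L[...,1])>18)&(abs(L[...,1])<42),"tab"),((abs(L[...,1])<13),"finger")):
    q=L[sel&(d>0)]
    for z0 in range(40,84,4):
        w=q[(q[:,2]>=z0)&(q[:,2]<z0+4)&(q[:,0]*np.sign(tx)>60)]
        if len(w)>15: print(nm,z0+2,len(w),np.percentile(w[:,0],[2,50,98]).round(1))
E
python3 edge.py
```

```text
t 10.68 tip in dish mm [98.7  0.3 60. ] F dish [2.8 0.5 0.4] gap 0.0 q [-0.09  0.64  0.14  1.06 -0.01  0.39]
tool axes in dish:
 [[ 0.002  0.014 -1.   ]
 [ 1.     0.     0.002]
 [ 0.    -1.    -0.014]]
tab 62 66 [86.4 87.4 88.8]
tab 66 216 [82.9 84.7 87.3]
tab 70 240 [80.2 82.2 83.9]
tab 74 620 [60.1 61.5 79.3]
tab 78 1411 [60.9 63.5 76. ]
tab 82 1619 [64.5 68.1 73.1]
finger 66 229 [83.2 85.5 91. ]
finger 70 319 [80.2 86.4 91. ]
finger 74 529 [60.1 77.6 90.9]
finger 78 967 [61.  64.3 90.8]
finger 82 1111 [64.5 68.9 90.7]
```

```bash
python3 - <<'E'
from workcell import cams
from h import world
from k import *
c=cams.calibration("wrist");p,d=cams.read_camera("wrist")
L=(world(d,c)-O)@D*1000
for r in range(236,300,4): print(r,[L[r,k].round(0).tolist() for k in (200,275,290,300)])
E
```

```text
236 [[69.0, -36.0, 83.0], [69.0, -2.0, 83.0], [69.0, 5.0, 83.0], [69.0, 9.0, 84.0]]
240 [[72.0, -36.0, 82.0], [71.0, -2.0, 83.0], [72.0, 5.0, 82.0], [72.0, 10.0, 82.0]]
244 [[77.0, -39.0, 75.0], [77.0, -2.0, 75.0], [77.0, 5.0, 75.0], [78.0, 10.0, 75.0]]
248 [[84.0, -42.0, 66.0], [84.0, -2.0, 67.0], [84.0, 5.0, 68.0], [83.0, 11.0, 68.0]]
252 [[124.0, -64.0, -2.0], [86.0, -2.0, 67.0], [86.0, 6.0, 67.0], [125.0, 16.0, -3.0]]
256 [[129.0, -65.0, -4.0], [86.0, -2.0, 71.0], [86.0, 5.0, 71.0], [128.0, 16.0, -3.0]]
260 [[132.0, -65.0, -3.0], [86.0, -2.0, 75.0], [86.0, 5.0, 76.0], [91.0, 11.0, 68.0]]
264 [[135.0, -65.0, -2.0], [87.0, -2.0, 78.0], [87.0, 5.0, 78.0], [91.0, 11.0, 71.0]]
268 [[139.0, -65.0, -3.0], [86.0, -2.0, 82.0], [86.0, 5.0, 82.0], [91.0, 10.0, 75.0]]
272 [[143.0, -66.0, -3.0], [86.0, -2.0, 86.0], [86.0, 5.0, 86.0], [90.0, 10.0, 80.0]]
276 [[147.0, -66.0, -2.0], [86.0, -2.0, 90.0], [86.0, 5.0, 89.0], [90.0, 10.0, 83.0]]
280 [[150.0, -66.0, -2.0], [86.0, -2.0, 93.0], [86.0, 5.0, 93.0], [90.0, 10.0, 86.0]]
284 [[155.0, -67.0, -3.0], [86.0, -2.0, 95.0], [87.0, 5.0, 95.0], [91.0, 10.0, 89.0]]
288 [[159.0, -67.0, -3.0], [86.0, -2.0, 98.0], [86.0, 5.0, 98.0], [84.0, 9.0, 101.0]]
292 [[162.0, -67.0, -2.0], [86.0, -2.0, 102.0], [85.0, 5.0, 102.0], [84.0, 9.0, 104.0]]
296 [[166.0, -68.0, -2.0], [85.0, -1.0, 106.0], [85.0, 4.0, 105.0], [84.0, 8.0, 107.0]]
```

drive_tool(plan="-1 0 2.5 1.5 0 0 0; -1 0 2.5 1.5 0 0 0")

```text
clock: 11.02
tcp_pos: [0.7028, 0.0176, 0.0814]
orientation: [-0.6, 0.61, 0.369, -0.363]
wrist_force: [1.9, -2.4, 8.7]
finger_gap: -0.0001
```

```bash
python3 -c "
from k import *
st()
"; python3 w.py w11
```

```text
t 11.03 tip in dish mm [96.7  0.4 56.4] F dish [ 2.8 -1.3  8.7] gap -0.0001 q [-0.09  0.63  0.13  1.05 -0.01  0.4 ]
tool axes in dish:
 [[ 0.002  0.017 -1.   ]
 [ 1.     0.001  0.002]
 [ 0.001 -1.    -0.017]]
```

View pics/w11.png

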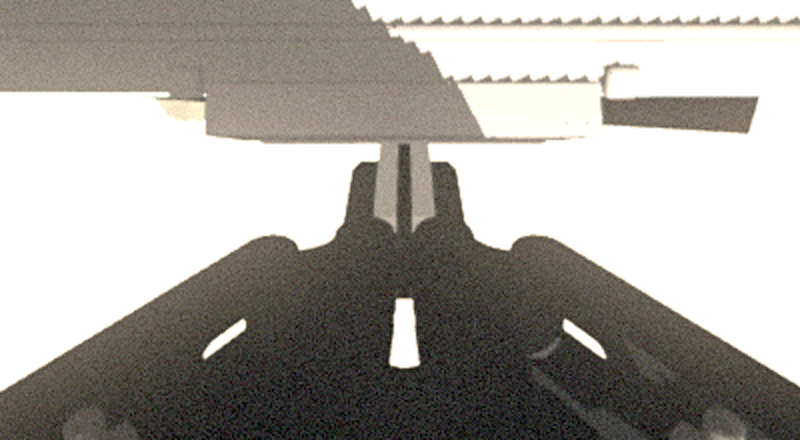

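Contact is on the face with mostly downward force (8.7 N). Continue along the arc.

drive_tool(plan="-1 0 2.5 2.5 0 0 0; -1 0 2 2.5 0 0 0")

```text
clock: 11.32
tcp_pos: [0.7025, 0.0178, 0.0813]
orientation: [-0.597, 0.613, 0.371, -0.36]
wrist_force: [4.0, -4.6, 5.1]
finger_gap: -0.0002
```

```bash
python3 -c "
from k import *
st()
"
```

```text
t 11.32 tip in dish mm [96.5  0.5 56.3] F dish [ 5.6 -2.2  5.1] gap -0.0002 q [-0.09  0.63  0.11  1.03 -0.01  0.4 ]
tool axes in dish:
 [[ 0.003  0.028 -1.   ]
 [ 1.     0.002  0.003]
 [ 0.002 -1.    -0.028]]
```

drive_tool(plan="-1 0 4 3 1 0 0; -1 0 4 3 0.5 0 0")

```text
clock: 11.58
tcp_pos: [0.7026, 0.018, 0.0794]
orientation: [-0.601, 0.61, 0.369, -0.361]
wrist_force: [4.2, -4.1, 11.5]
finger_gap: -0.0003
```

```bash
python3 -c "
from k import *
st()
"
```

```text
t 11.57 tip in dish mm [96.3  0.8 54.4] F dish [ 5.6 -1.8 11.5] gap -0.0003 q [-0.09  0.64  0.12  1.04 -0.    0.4 ]
tool axes in dish:
 [[ 0.004  0.016 -1.   ]
 [ 1.     0.004  0.005]
 [ 0.004 -1.    -0.016]]
```

drive_tool(plan="-1 0 3.5 4 0.5 0 0; -1 0 3.5 4 0.5 0 0")

```text
clock: 11.82
tcp_pos: [0.7026, 0.0181, 0.0794]
orientation: [-0.602, 0.61, 0.369, -0.36]
wrist_force: [5.3, -6.2, 9.8]
finger_gap: 0.0002
```

```bash
python3 -c "
from k import *
st()
"
```

```text
t 11.82 tip in dish mm [96.3  0.9 54.4] F dish [ 7.6 -3.1  9.8] gap 0.0002 q [-0.09  0.63  0.12  1.04 -0.    0.4 ]
tool axes in dish:
 [[ 0.007  0.017 -1.   ]
 [ 1.     0.006  0.007]
 [ 0.006 -1.    -0.017]]
```

```bash
python3 w.py w12; python3 - <<'E'
from workcell import cams
from h import world
from k import *
st()
c=cams.calibration("wrist");p,d=cams.read_camera("wrist")
L=(world(d,c)-O)@D*1000
for r in range(226,266,2): print(r,[L[r,k].round(1).tolist() for k in (200,220,275,290,340)])
p,d=cams.read_camera("scene");import cv2
cv2.imwrite("pics/s12.png",cv2.convertScaleAbs(cv2.resize(p[160:320,190:390,::-1],None,fx=4,fy=3.7,interpolation=cv2.INTER_CUBIC),alpha=2))
E
```

```text
t 11.88 tip in dish mm [96.3  0.9 54.4] F dish [ 8.5 -3.8  9.7] gap -0.0001 q [-0.09  0.63  0.12  1.04 -0.    0.4 ]
tool axes in dish:
 [[ 0.007  0.017 -1.   ]
 [ 1.     0.006  0.007]
 [ 0.006 -1.    -0.017]]
226 [[61.7, -34.7, 77.0], [61.8, -25.8, 77.0], [61.9, -1.2, 77.2], [61.7, 5.5, 77.9], [62.2, 27.9, 77.3]]
228 [[62.3, -34.6, 77.8], [63.2, -26.1, 76.2], [62.8, -1.2, 77.4], [62.8, 5.5, 77.6], [63.0, 27.9, 77.6]]
230 [[63.3, -34.7, 77.9], [63.1, -25.6, 78.5], [63.6, -1.2, 77.9], [63.0, 5.5, 79.2], [63.6, 27.8, 78.4]]
232 [[63.9, -34.6, 78.5], [64.2, -25.8, 78.1], [64.2, -1.2, 78.7], [64.4, 5.5, 78.3], [64.6, 27.8, 78.4]]
234 [[65.3, -34.9, 77.8], [65.4, -25.9, 77.8], [64.8, -1.2, 79.5], [65.0, 5.5, 79.3], [65.8, 28.0, 78.0]]
236 [[65.8, -34.7, 78.7], [65.7, -25.7, 79.1], [65.8, -1.2, 79.4], [66.1, 5.5, 78.8], [66.4, 27.9, 78.7]]
238 [[67.0, -34.9, 78.4], [66.4, -25.6, 79.7], [66.3, -1.2, 80.4], [66.9, 5.5, 79.2], [9.1, 1.5, 196.2]]
240 [[67.1, -34.5, 80.1], [67.3, -25.7, 79.8], [67.7, -1.2, 79.6], [67.7, 5.4, 79.8], [67.8, 27.7, 79.9]]
242 [[67.9, -34.5, 80.4], [68.2, -25.7, 80.2
[... 547 characters left out ...]
63.2], [84.2, 6.1, 60.8], [119.2, 46.7, -1.5]]
254 [[120.1, -61.1, -1.9], [121.0, -46.1, -3.3], [83.5, -1.7, 64.0], [83.9, 6.0, 63.4], [121.8, 47.2, -3.2]]
256 [[122.1, -61.5, -2.4], [122.2, -46.0, -2.3], [84.7, -1.7, 64.1], [83.5, 5.9, 66.2], [123.1, 47.1, -2.4]]
258 [[123.8, -61.6, -2.3], [124.1, -46.2, -2.5], [84.5, -1.7, 66.3], [84.1, 5.9, 67.2], [125.1, 47.3, -2.6]]
260 [[125.4, -61.7, -1.9], [126.0, -46.4, -2.8], [84.3, -1.7, 68.7], [84.2, 5.8, 68.9], [127.0, 47.5, -2.9]]
262 [[128.1, -62.4, -3.6], [127.5, -46.4, -2.3], [84.6, -1.6, 70.2], [84.0, 5.8, 71.3], [128.5, 47.5, -2.4]]
264 [[128.6, -61.9, -1.5], [129.3, -46.5, -2.2], [83.4, -1.6, 74.0], [83.9, 5.7, 73.2], [130.1, 47.5, -2.0]]
```

View pics/w12.png

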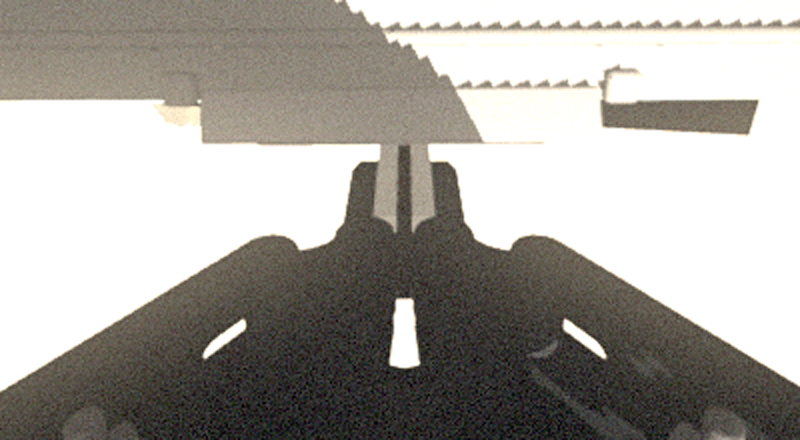

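View pics/s12.png

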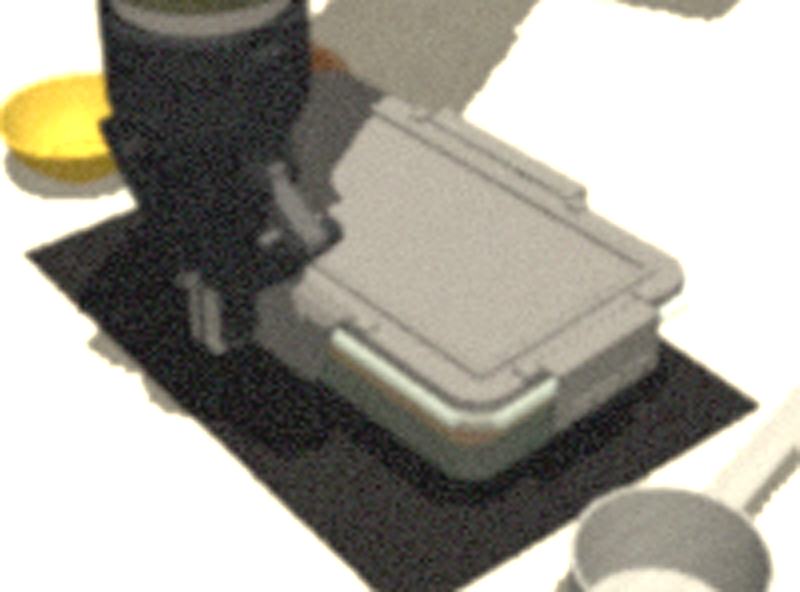

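drive_tool(plan="-1 -1 6 4 0 0 0; -1 -1 6 4 0 0 0")

```text
clock: 12.22
tcp_pos: [0.701, 0.0186, 0.0737]
orientation: [-0.599, 0.613, 0.373, -0.355]
wrist_force: [2.7, -1.4, 5.2]
finger_gap: 0.0005
```

```bash
python3 -c "
from k import *
st();rot(1)
"
```

```text
t 12.22 tip in dish mm [95.   0.7 48.7] F dish [3.1 0.1 5.2] gap 0.0005 q [-0.09  0.62  0.09  1.   -0.    0.4 ]
tool axes in dish:
 [[ 0.008  0.031 -0.999]
 [ 1.     0.011  0.008]
 [ 0.011 -0.999 -0.031]]
rot 1 [ 1.8 -0.5  0.6]
```

```bash
python3 w.py w13; python3 - <<'E'
from workcell import cams
from h import world
from k import *
c=cams.calibration("wrist");p,d=cams.read_camera("wrist")
L=(world(d,c)-O)@D*1000
for r in range(228,270,3): print(r,[L[r,k].round(1).tolist() for k in (220,275,290,325)])
E
```

```text
228 [[58.5, -25.3, 73.8], [59.0, -1.5, 73.5], [59.1, 5.1, 73.4], [59.4, 20.4, 73.1]]
231 [[60.1, -25.6, 73.5], [60.3, -1.5, 73.7], [60.0, 5.0, 74.6], [60.4, 20.3, 74.0]]
234 [[61.5, -25.6, 73.7], [61.8, -1.5, 73.7], [61.8, 5.0, 73.9], [62.0, 20.4, 73.7]]
237 [[61.0, -24.8, 77.6], [61.9, -1.5, 76.4], [61.5, 4.9, 77.3], [61.8, 19.9, 77.0]]
240 [[63.0, -25.2, 76.5], [63.1, -1.5, 76.9], [63.0, 4.9, 77.3], [63.2, 20.0, 77.2]]
243 [[63.8, -25.1, 77.6], [64.3, -1.5, 77.3], [64.6, 4.9, 77.0], [64.3, 19.9, 77.8]]
246 [[65.2, -25.2, 77.7], [65.8, -1.6, 77.3], [65.2, 4.9, 78.5], [66.3, 20.2, 76.8]]
249 [[66.4, -25.2, 78.3], [66.5, -1.6, 78.7], [66.4, 4.9, 78.9], [67.2, 20.1, 77.9]]
252 [[67.9, -25.3, 78.1], [68.0, -1.6, 78.5], [68.0, 4.9, 78.8], [68.4, 20.0, 78.4]]
255 [[68.6, -25.1, 79.4], [68.6, -1.6, 80.0], [69.2, 4.9, 79.2], [69.6, 20.0, 78.9]]
258 [[70.5, -25.4, 78.8], [70.2, -1.6, 79.7], [70.1, 4.8, 80.1], [70.9, 20.0, 79.2]]
261 [[71.1, -25.2, 80.2], [71.4, -1.6, 80.2], [72.1, 4.9, 79.3], [71.6, 19.9, 80.5]]
264 [[72.7, -25.3, 80.1], [82.2, -1.9, 65.4], [81.6, 5.4, 66.5], [124.8, 34.7, -1.8]]
267 [[126.6, -45.2, -2.2], [80.7, -1.9, 70.4], [81.4, 5.3, 69.5], [128.1, 34.9, -2.8]]
```

View pics/w13.png

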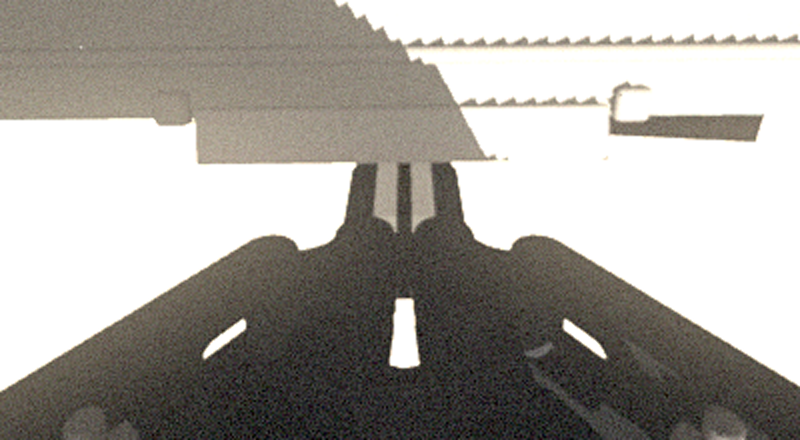

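drive_tool(plan="-1 0 0 -12 0 0 0; -1 0 0 -14 1 0 0; -1 0 -30 0 0.8 0 0; -1 0 -30 0 0 0 0; -1 0 0 0 0 0 0")

```text
clock: 12.95
tcp_pos: [0.7182, 0.007, 0.1283]
orientation: [0.614, -0.598, -0.362, 0.367]
wrist_force: [0.4, -0.8, -0.3]
finger_gap: 0.0003
```

```bash
python3 edge.py; python3 shot.py f14; python3 - <<'E'
from workcell import cams
from k import *
from h import world
rot(1)
import numpy as np
c=cams.calibration("wrist");p,d=cams.read_camera("wrist")
L=(world(d,c)-O)@D*1000
q=L[(d>0)&(abs(L[...,1])<42)&(abs(L[...,1])>15)&(L[...,2]>45)]
for x in range(44,100,4):
    w=q[(q[:,0]>=x)&(q[:,0]<x+4)]
    if len(w)>10: print(x+2,len(w),np.median(w[:,2]).round(1))
E
```

```text
t 12.95 tip in dish mm [114.5  -1.7 103.3] F dish [ 0.7 -0.5 -0.3] gap 0.0003 q [-0.11  0.66  0.29  1.22  0.01  0.38]
tool axes in dish:
 [[ 0.006 -0.022 -1.   ]
 [ 1.     0.006  0.006]
 [ 0.006 -1.     0.022]]
tab 54 25 [81.3 81.6 82.1]
tab 58 28 [79.3 80.  80.9]
tab 62 95 [78.  79.2 80.1]
tab 66 28 [77.1 77.6 77.8]
tab 70 24 [75.4 75.6 76. ]
tab 74 294 [60.1 61.2 75.2]
tab 78 1504 [61.4 66.6 72.9]
tab 82 171 [68.5 71.5 72.8]
finger 58 21 [79.2 79.6 80.2]
finger 62 56 [78.9 79.5 80. ]
finger 70 27 [76.  76.4 76.6]
finger 74 129 [60.2 61.  63. ]
finger 78 852 [61.6 66.9 73.7]
finger 82 73 [68.3 71.7 72.5]
t 13.0 tip in dish mm [113.4  -2.1 101.4] F dish [ 0.2 -0.5 -0.4] gap -0.0002 q [-0.11  0.66  0.29  1.22  0.01  0.38]
tool axes in dish:
 [[ 0.006 -0.024 -1.   ]
 [ 1.     0.005  0.006]
 [ 0.005 -1.     0.024]]
tool shift mm [  0.7   8.5 208.3]
rot 1 [-1.4 -0.4  0.3]
rot 1 [-1.5 -0.4  0.2]
46 718 73.8
50 585 76.9
54 634 73.6
58 619 73.6
62 717 76.5
66 653 78.1
70 659 79.3
74 219 79.4
78 155 60.8
82 48 56.5
94 1014 195.6
98 1201 181.3
```

View pics/f14.png

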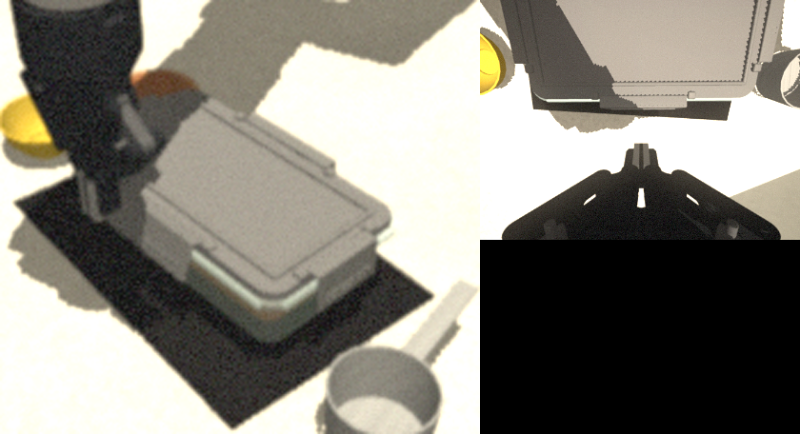

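drive_tool(plan="-1 2 12 5 -1.4 -0.4 0; -1 0 14 5 0 0 0; -1 0 12 4 0 0 0; -1 0 0 0 0 0 0")

```text
clock: 13.65
tcp_pos: [0.7011, 0.0164, 0.0807]
orientation: [0.608, -0.602, -0.365, 0.368]
wrist_force: [0.0, -0.6, 0.0]
finger_gap: 0.0001
```

```bash
python3 -c "
from k import *
go([91,0,52]);rot(1)
"
```

```text
t 13.65 tip in dish mm [95.2 -1.4 55.7] F dish [ 0.3 -0.5  0. ] gap 0.0001 q [-0.09  0.65  0.15  1.08  0.    0.39]
tool axes in dish:
 [[-0.001 -0.009 -1.   ]
 [ 1.     0.001 -0.001]
 [ 0.001 -1.     0.009]]
tool shift mm [1.4 3.7 4.1]
rot 1 [-0.5  0.   0.1]
```

drive_tool(plan="-1 1 1.5 3 0 0 0; -1 0 2 3 0 0 0")

```text
clock: 13.9
tcp_pos: [0.6983, 0.0192, 0.0785]
orientation: [0.606, -0.603, -0.366, 0.367]
wrist_force: [3.3, -3.9, 4.5]
finger_gap: -0.0002
```

```bash
python3 -c "
from k import *
go([86,0,48]);rot(1)
"
```

```text
t 13.9 tip in dish mm [91.4 -0.2 53.5] F dish [ 4.7 -1.9  4.5] gap -0.0002 q [-0.09  0.64  0.13  1.07  0.    0.39]
tool axes in dish:
 [[ 0.    -0.005 -1.   ]
 [ 1.     0.002  0.   ]
 [ 0.002 -1.     0.005]]
tool shift mm [0.2 5.5 5.4]
rot 1 [-0.3 -0.   0.1]
```

drive_tool(plan="-1 0 3.5 4 0 0 0; -1 0 3 4 0 0 0")

```text
clock: 14.15
tcp_pos: [0.694, 0.0215, 0.0747]
orientation: [-0.605, 0.605, 0.368, -0.365]
wrist_force: [1.2, -1.0, 1.9]
finger_gap: 0.0
```

```bash
python3 -c "
from k import *
go([86,0,48]);rot(1)
"
```

```text
t 14.15 tip in dish mm [86.8 -0.1 49.7] F dish [ 1.5 -0.3  1.9] gap 0.0 q [-0.09  0.63  0.1   1.04  0.    0.4 ]
tool axes in dish:
 [[ 0.001  0.003 -1.   ]
 [ 1.     0.003  0.001]
 [ 0.003 -1.    -0.003]]
tool shift mm [0.1 1.7 0.8]
rot 1 [ 0.2 -0.1  0.2]
```

Snap-through (force fell). Press home gently.

drive_tool(plan="-1 0 0 2.5 0 0 0; -1 0 0 2.5 0 0 0; -1 0 0 2.5 0 0 0")

```text
clock: 14.52
tcp_pos: [0.6931, 0.0219, 0.0748]
orientation: [-0.601, 0.61, 0.37, -0.361]
wrist_force: [8.8, -4.3, -3.3]
finger_gap: -0.0002
```

```bash
python3 -c "
from k import *
go([86,0,48]);rot(1)
"
```

```text
t 14.53 tip in dish mm [86.1 -0.1 49.8] F dish [ 9.8  0.2 -3.3] gap -0.0002 q [-0.08  0.62  0.08  1.02 -0.    0.4 ]
tool axes in dish:
 [[ 0.004  0.017 -1.   ]
 [ 1.     0.004  0.004]
 [ 0.004 -1.    -0.017]]
tool shift mm [0.1 1.8 0.1]
rot 1 [ 1.  -0.2  0.2]
```

drive_tool(plan="-1 0 1 -5 0 0 0; -1 0 0 -15 0 0 0; -1 0 0 -15 0 0 0; -1 0 -45 0 0 0 0; -1 0 -55 0 0 0 0; -1 0 -55 0 0 0 0; -1 0 0 0 0 0 0")

```text
clock: 15.4
tcp_pos: [0.7153, 0.0101, 0.2255]
orientation: [0.608, -0.602, -0.365, 0.367]
wrist_force: [0.6, 0.6, -0.5]
finger_gap: 0.0001
```

```bash
python3 -c "
from k import *
st()
from workcell import cams
import cv2
for n in ('top','scene'):
    p,d=cams.read_camera(n);np.savez(n+'0.npz',p=p,d=d);cv2.imwrite('pics/'+n+'9.png',cv2.convertScaleAbs(p[:,:,::-1],alpha=1.8))
p,d=cams.read_camera('wrist');cv2.imwrite('pics/w15.png',cv2.convertScaleAbs(p[:,:,::-1],alpha=1.8))
"
```

```text
t 15.4 tip in dish mm [110.7  -0.4 200.5] F dish [ 0.3  0.8 -0.5] gap 0.0001 q [-0.1   0.62  0.46  1.42  0.    0.38]
tool axes in dish:
 [[ 0.    -0.009 -1.   ]
 [ 1.     0.002  0.   ]
 [ 0.002 -1.     0.009]]
```

View pics/top9.png

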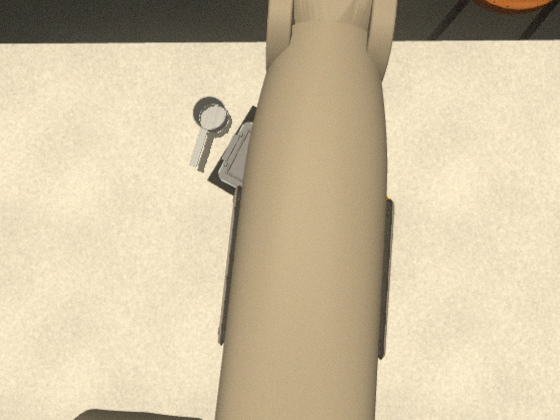

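View pics/scene9.png

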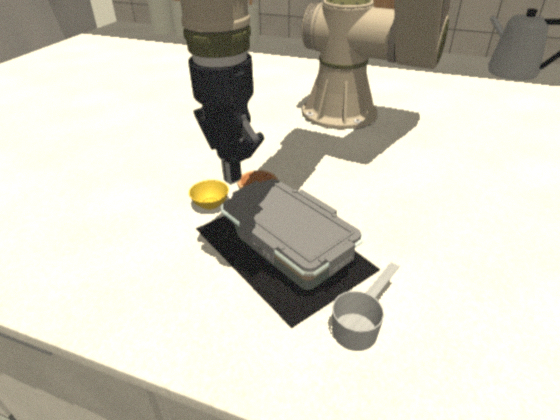

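View pics/w15.png

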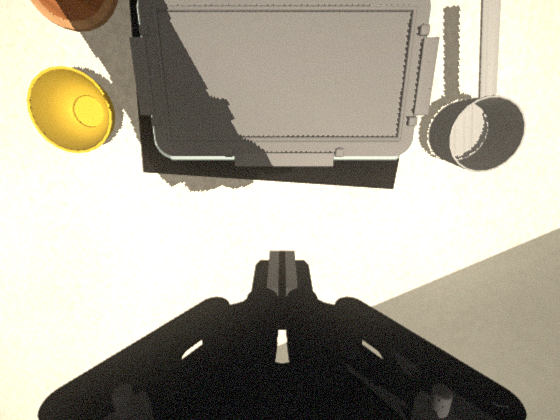

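drive_tool(plan="-1 -60 0 0 0 0 0; -1 -60 0 0 0 0 0; -1 -60 0 0 0 0 0; -1 -60 0 0 0 0 0; -1 -60 0 0 0 0 0; -1 -60 0 0 0 0 0; -1 0 0 0 0 0 0; -1 0 0 0 0 0 0")

```text
clock: 16.55
tcp_pos: [0.5329, -0.311, 0.1984]
orientation: [0.62, -0.588, -0.357, 0.377]
wrist_force: [-0.2, -0.2, -0.2]
finger_gap: -0.0001
```

```bash
python3 -c "
from k import *
st()
from workcell import cams
import cv2
for n in ('top','scene'):
    p,d=cams.read_camera(n);np.savez(n+'0.npz',p=p,d=d);cv2.imwrite('pics/'+n+'10.png',cv2.convertScaleAbs(p[:,:,::-1],alpha=1.8))
p=cv2.imread('pics/scene10.png')[160:320,190:390];cv2.imwrite('pics/s11.png',cv2.resize(p,None,fx=4,fy=3.7,interpolation=cv2.INTER_CUBIC))
"; sed -i 's/^for sg in.*/for sg in():/' m.py; python3 m.py
```

```text
t 16.55 tip in dish mm [  96.7 -369.4  173.5] F dish [-0.1 -0.3 -0.2] gap -0.0001 q [-0.65  0.46  0.12  1.29 -0.01 -0.18]
tool axes in dish:
 [[-0.003 -0.054 -0.999]
 [ 1.    -0.    -0.003]
 [ 0.    -0.999  0.054]]
((617.04833984375, 61.829368591308594), (248.1437225341797, 150.29725646972656), 62.81394577026367)
ex [ 0.8895276  -0.45688143] yaw -27.186054229736325 [0.61704834 0.06182937]
-77 20 73.0 [-75.1 -74.2]
-71 90 79.1 [-73.2 -68.6]
-65 104 79.1 [-67.7 -62. ]
-59 89 75.9 [-61.1 -56.3]
-53 90 76.3 [-55.5 -50. ]
-47 103 77.4 [-50.  -44.1]
-41 88 76.2 [-43.4 -38.5]
-35 98 76.0 [-37.7 -32. ]
-29 93 75.8 [-32.  -26.3]
-23 89 76.1 [-25.7 -20.7]
-17 102 76.1 [-20.  -14.1]
-11 89 76.0 [-14.   -8.4]
-5 97 76.1 [-7.8 -2. ]
1 94 76.2 [-2.   3.9]
7 89 76.1 [4.4 9.9]
13 102 75.9 [10. 16.]
19 91 76.1 [16.  21.8]
25 94 76.1 [22.2 28. ]
31 96 75.9 [28. 34.]
37 91 75.6 [34.  39.9]
43 93 75.8 [40. 46.]
49 99 78.0 [46.  51.9]
55 89 76.1 [52.1 58. ]
61 106 76.8 [58.1 64. ]
67 93 79.2 [64.2 70. ]
73 67 79.2 [70. 75.]
ylen [-122.0765865   121.96772747]
-100 -71.35591116914068 69.84817064319205
-90 -70.41070365578103 70.15033366665658
-80 -70.41130774743317 70.24911703750107
80 -69.45946722683587 71.16882647428007
90 -69.46417459647122 71.38191458576424
100 -69.47343419750742 71.00323801365697
bowl [ 0.49485727 -0.1942267   0.00502067] [ 0.60527576 -0.06482505  0.06844887]
coaster [ 0.37343771 -0.13235339  0.00500434] [ 0.49551195 -0.01412952  0.0151358 ]
cup [0.6162978  0.15703886 0.00501842] [0.81573949 0.25844542 0.08369123]
```

View pics/top10.png

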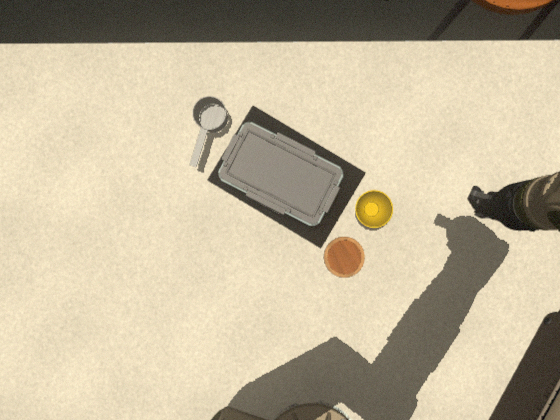

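View pics/s11.png

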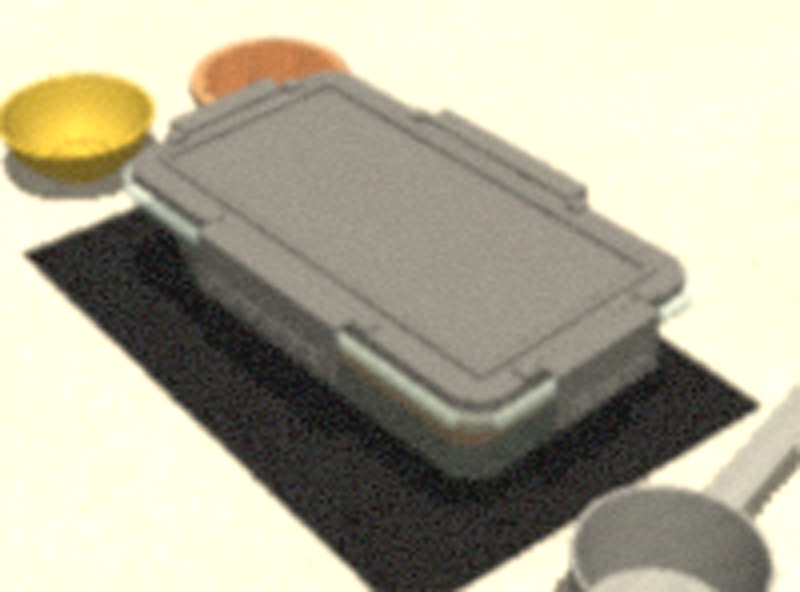

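```bash
python3 -c "
from workcell import job
print(job.hand_in())"
```

```text
the job is handed in; nothing more can be done
None
```

Both long-side tabs are folded down and snapped shut, and I handed the job in at about 16.7 s with the arm clear of everything.

- **Front tab:** it went down in one pass, and I pressed it home with about 9 N inward.
- **Back tab:** the first pass stalled, and the fingertip slipped down to the tab's edge with the tab at about 0.3 rad. I backed off, came in about 3 mm closer to the dish, and the force dropped as it snapped through. I then pressed it home with about 10 N.
- **Forces:** no reading went above about 14 N in total. I read the force after each move, so brief peaks between readings were not seen.

**Final camera check:**
- **Tabs:** both lie flat at 79 mm on top, with outer faces about 75 mm either side of the dish centre. The end tabs look clipped in the pictures.
- **Dish:** its centre is within 0.2 mm of where it started. The fitted angle differs by 0.4°, which may be measurement scatter because the fitted outline now includes the shut tabs.
- **Bystanders:** the bowl, cup and coaster look to be where they were. The depth noise let me confirm this only by eye and by rough outlines.

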